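# Make up two supper trays from the stock

### The job

Make up the two supper trays from the things standing on the worktop. The blue tray gets the oval sardine tin, lying in the long bay, and the salt shaker and the pepper mill, each standing upright in a square bay of its own; the yellow tray gets the red-and-white packet, lying in the long bay, and the green-lidded spice jar, standing upright in either square bay. Leave the dark blue bar and the round tin where they are.

Things in the scene. Friction and masses are not known exactly. Their poses are not given: they have to be found in the camera images.
- blue_tray: blue tray, fixed, 174 (x) x 168 (y) mm; origin: centre of underside. Floor top at z=4, rims and dividers 4 thick, tops at z=10. Long bay: inside 84 (x) x 160 (y), centre x=-41, y=0 (robot's side); its two long walls have gaps for the fingers at |y|<28. Two square bays: inside 78 x 78, centres x=+44, y=-41 and +41; wall between them starts at x=22. Turned up to 0.2 rad
- yellow_tray: yellow tray, fixed, 174 (x) x 168 (y) mm; origin: centre of underside. Floor top at z=4, rims and dividers 4 thick, tops at z=10. Long bay: inside 84 (x) x 160 (y), centre x=-41, y=0 (robot's side); its two long walls have gaps for the fingers at |y|<28. Two square bays: inside 78 x 78, centres x=+44, y=-41 and +41; wall between them starts at x=22. Turned up to 0.2 rad
- sardine_tin: low oval gold tin with a dark blue lid, 63 (x) x 105 (y) x 25 (z) mm, 0.15 kg, lying flat; origin at the centre of its underside, z up; long axis y. Grip it across x; fingertips about 4 mm above its underside; in the tray the fingers fit the gaps. Set it down before tall things stand beside its bay
- red_packet: red-and-white packet, 54 (x) x 124 (y) x about 20 (z) mm, rigid, widest 8 mm above its underside (grip low), 0.04 kg, lying flat; origin at the centre of its underside, z up; long axis y. Grip it across x; fingertips about 4 mm above its underside; in the tray the fingers fit the gaps. Set it down before tall things stand beside its bay
- salt_shaker: clear round salt shaker with a grey domed top, 44 mm across, 90 mm high, 0.1 kg, upright; origin at the centre of its underside, z up. Can be gripped 60 mm above its underside, in any direction. It, the mill and the spice jar stand in a row along world x, in any order, centres at least 80 mm apart: close the fingers along y to pick them up
- pepper_mill: dark brown wooden pepper mill, 150 mm high, 58 mm across at its widest, its head (which does not turn) 50 mm across from 109 to 139 mm above the underside, 0.18 kg, upright; origin at the centre of its underside, z up. Grip it by the head, about 118 mm above its underside, in any direction; lower down it would touch the gripper's palm
- spice_jar: round spice jar with a green lid, 46 mm across, 106 mm high, 0.11 kg, upright; origin at the centre of its underside, z up. Can be gripped 70 mm above its underside, in any direction
- dark_bar: bystander: dark blue wrapped bar with gold ends, 50 (x) x 129 (y) x 14 (z) mm, lying flat, loose; origin at the centre of its underside, z up. To be left alone
- round_tin: bystander: round tin, 86 mm across, 40 mm high, gold lid and blue label, loose; origin at the centre of its underside, z up. To be left alone
Things that resemble listed ones, but are neither listed nor needed, are in the scene too. Several things have the shape of the pepper_mill; the one meant has the colours described above.

How it is judged (in metres and radians):
At the end, for the whole second after the job is handed in: Tin (blue tray) and packet (yellow) lie in the long bays, within 17 mm of centre across and 31 mm along; salt and mill (blue) and spice jar (yellow) stand in square bays within 19 mm of centre in x and y. All within 3 mm of the tray floor, tilted under 0.1 rad, released, at rest (x of sardine_tin in the frame of blue_tray between -0.058 and -0.024 m and y of sardine_tin in the frame of blue_tray between -0.031 and 0.031 m and z of sardine_tin in the frame of blue_tray between 0.001 and 0.007 m and angle between each of sardine_tin, red_packet, salt_shaker, pepper_mill, spice_jar's own z axis and vertical below 0.1 rad and linear speed of each of sardine_tin, red_packet, salt_shaker, pepper_mill, spice_jar below 0.02 m/s and angular speed of each of sardine_tin, red_packet, salt_shaker, pepper_mill, spice_jar below 0.2 rad/s and contact force between the fingers and sardine_tin below 0.05 N and x of red_packet in the frame of yellow_tray between -0.058 and -0.024 m and y of red_packet in the frame of yellow_tray between -0.031 and 0.031 m and z of red_packet in the frame of yellow_tray between 0.001 and 0.007 m and contact force between the fingers and red_packet below 0.05 N and x of salt_shaker in the frame of blue_tray between 0.025 and 0.063 m and (y of salt_shaker in the frame of blue_tray between -0.06 and -0.022 m or y of salt_shaker in the frame of blue_tray between 0.022 and 0.06 m) and z of salt_shaker in the frame of blue_tray between 0.001 and 0.007 m and contact force between the fingers and salt_shaker below 0.05 N and x of pepper_mill in the frame of blue_tray between 0.025 and 0.063 m and (y of pepper_mill in the frame of blue_tray between -0.06 and -0.022 m or y of pepper_mill in the frame of blue_tray between 0.022 and 0.06 m) and z of pepper_mill in the frame of blue_tray between 0.001 and 0.007 m and contact force between the fingers and pepper_mill below 0.05 N and x of spice_jar in the frame of yellow_tray between 0.025 and 0.063 m and (y of spice_jar in the frame of yellow_tray between -0.06 and -0.022 m or y of spice_jar in the frame of yellow_tray between 0.022 and 0.06 m) and z of spice_jar in the frame of yellow_tray between 0.001 and 0.007 m and contact force between the fingers and spice_jar below 0.05 N); the robot touches nothing.
It fails at once if the dark blue bar is moved by more than 20 mm (distance of dark_bar from where it was at the start of the episode above 0.02 m).
It fails at once if the round tin is moved by more than 20 mm (distance of round_tin from where it was at the start of the episode above 0.02 m).
It also fails if it takes over 138 s, if anything falls off the work surface, if the arm or the gripper's body presses on something with over 40 N, if the wrist force passes 120 N, or if a joint passes its speed limit or range.

### The arm

A 6-joint arm with a two-finger parallel gripper is mounted at the origin on a cart in front of the work surface, level with it; the furniture and walls round the work are solid. World frame = base frame: x ahead of the robot, y to its left, z up, the work surface at z = 0. Lengths are in mm, angles in rad, forces in N, time in s.
With the tool pointing down it reaches from about 325 to 775 mm from the base axis. Payload 5.5 kg.
Tool frame: the origin (TCP) lies at the very end of the fingers, on their centre line; the grasp point (between the pads) lies 19 mm behind it; z points along the fingers, y is the line along which they close (so a half turn about z gives the same grasp; the last joint's range is limited). The gripper opens to 88 mm and grips with 3 to 60 N. Pads are 20 mm wide; open, the fingers measure 115 mm over their backs; the gripper's body (75 mm by 178 mm) begins 61 mm behind the grasp point.
Start: joints at [-1.344, 0.091, 1.231, -0, 1.82, -0.057], TCP at [168.003, -576.013, 222.631] pointing down, gripper open.
Joint ranges: [-2.87, 2.87], [-0.86, 2.18], [0.17, 2.46], [-1.51, 4.65], [0.06, 2.69], [-2.65, 2.65]. Speed limits (rad/s): [2.57, 2.57, 3.01, 3.14, 3.14, 3.14].

### API

Orientations are given as a unit quaternion [x, y, z, w].
In Python, from workcell import observe, snapshot, calibration, finish_job gives the robot as it stands.
- The arm moves only by the shell command python3 -m inch 'ROWS' [FORCE]. ROWS is a JSON object of lists of equal length, an entry for each row: "fingers": the opening, from 0 (shut) to 1 (fully open); "translation": the shift along the tool's x, y, z in cm, a list of three; "rot": the turn, a rotation vector about the tool's x, y, z in degrees, a list of three. A call has 1 to 5 rows; each row shifts and turns the commanded pose from where the row before left it, along the tool's axes as they then stand; what a row does not reach is not made up. A row lasts 1/8 s, in which the tool goes at most 62.5 mm and 10.7 degrees, less where a joint would pass 70% of its speed; a pose out of reach is approached as far as the arm can. A call is refused whole if a number of a shift passes 6.25 or a number of a turn 10.7, either way. A call with a gripper value outside its range is refused whole. The fingers move at their own pace and stop on an object; FORCE is the grip in N (left out, the last holds). Time passes only in rows, so rows that do not move let the fingers close. It gives the time, the measured TCP pose, the force, the opening and the grip force at its end, in the units of the state.
- observe(): the state, without advancing time (a new reading comes with each control period).
- snapshot(name): name is "scene" or "top" or "wrist"; returns the picture (384x512x3 uint8, blue, green, red); there is no depth.
- calibration(name): a dict with "intrinsics" (3x3 intrinsics, pixels), "position" and "attitude" of the camera in the world. Camera axes: x right, y down, z forward; pixel columns grow to the right and rows downward; lengths in mm; the calibration is good to about 2 mm. A picture is of the moment at which its call begins: read the wrist's pose just before it. calibration takes no time and is no camera call; for the wrist camera it gives the pose at the moment of the call.
- finish_job(): hands the job in; it is judged then, once.
The state is a dict: "clock": time; "joints": joint angles; "joint_velocities": joint speeds; "effort": joint torques, N m; "eef_pos": TCP position; "eef_rot": TCP orientation; "contact_force": force on the tool from outside, world axes, zero at the start; "ft_torque": the same for the moment, N m; "opening": opening from 0.0 (shut) to 1.0 (fully open); "finger_force": force on a finger pad.
Only numpy, scipy, OpenCV 4.12 (cv2) and the standard library are available. Lean on these libraries where they do the work, as an engineer would, in place of code of your own. Each camera call takes 0.05 s, during which the arm holds its last target. There are 200 camera calls.

## Working session

There is one attempt and no reset: what is moved stays moved. The work goes in short steps, Python scripts to look and compute and a shell command to move; the robot and the scene stay as the last step left them, time stands still between calls to the robot, and variables do not carry over. Pictures are saved under pics/ and viewed, at most 14 in all, crops included, and the job is handed in when it is done.

```bash
ls; mkdir -p pics; python3 - <<'E'
from workcell import *
import cv2,numpy as np
print(observe())
for n in("scene","top"):
    im=snapshot(n);cv2.imwrite(f"pics/{n}0.png",im);np.save(f"pics/{n}0.npy",im)
    print(n,calibration(n))
E
```

```text
pics
{'clock': 0.0, 'joints': array([-1.34372809e+00,  9.18355733e-02,  1.23187371e+00,  2.55886447e-05,
        1.81982922e+00, -5.66837269e-02]), 'joint_velocities': array([-1.16899185e-03, -2.21452017e-04,  9.95893381e-04, -3.08521806e-05,
       -3.51567688e-04, -2.27557685e-03]), 'effort': array([ 1.76876645e-03, -4.46446609e+01, -4.06455052e+01,  6.98320940e-02,
        2.92493391e-02, -1.62997499e-04]), 'eef_pos': array([ 167.9224566 , -575.70263857,  221.52771983]), 'eef_rot': array([ 9.89951561e-01,  1.41403537e-01, -7.04278857e-05, -9.70453624e-04]), 'contact_force': array([-0.04883292, -0.23042175, -0.2963783 ]), 'ft_torque': array([-0.03915669, -0.04100923,  0.02961953]), 'finger_force': 0.0, 'opening': 0.999220253861429}
scene {'intrinsics': array([[396.1928726 ,   0.        , 250.48536872],
       [  0.        , 396.1928726 , 196.52232133],
       [  0.        ,   0.        ,   1.        ]]), 'position': array([-392.88945383,  533.71785803,  595.45342341]), 'attitude': array([-0.41912953,  0.73309891, -0.47162247,  0.25390682])}
top {'intrinsics': array([[405.96642293,   0.        , 259.00257022],
       [  0.        , 405.96642293, 196.20266164],
       [  0.        ,   0.        ,   1.        ]]), 'position': array([ 353.77109529, -105.180855  , 1147.65745234]), 'attitude': array([-0.69544688,  0.7119603 , -0.05945559,  0.07701431])}
```

View pics/top0.png

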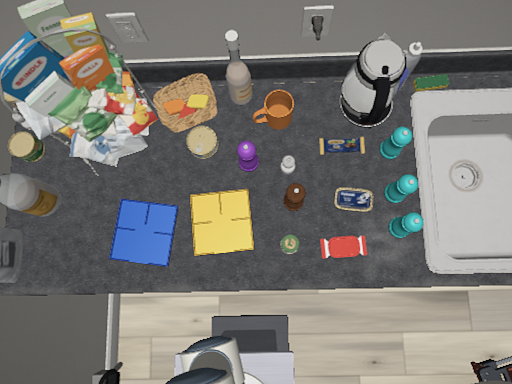

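View pics/scene0.png

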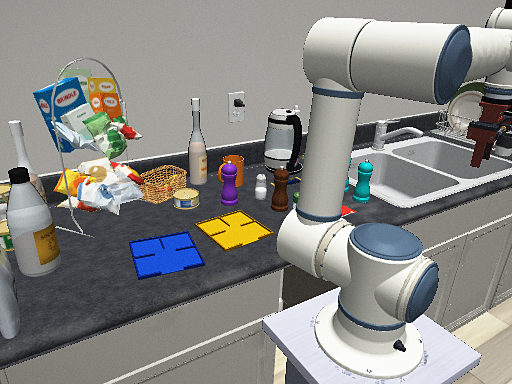

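The top view (up = +x, left = +y) shows:
- **Trays:** blue at (144,232), yellow at (222,222).
- **Row of tall things:** salt (288,164), brown mill (295,196), green-lidded jar (290,243).
- **Flat things:** sardine tin (353,199), packet (344,246).
- **Leave alone:** dark bar (342,145), round tin (202,141).
- **Decoys:** teal mills at about x=400, and a purple one at (247,155).

The scene view agrees.

```bash
cat > h.py <<'E'
from workcell import *
import cv2,numpy as np
from scipy.spatial.transform import Rotation as R
def ray(c,uv,z):
    d=np.linalg.inv(c["intrinsics"])@np.array([uv[0],uv[1],1.])
    d=R.from_quat(c["attitude"]).apply(d);p=c["position"]
    return p+d*(z-p[2])/d[2]
def proj(c,p):
    q=c["intrinsics"]@R.from_quat(c["attitude"]).inv().apply(np.asarray(p,float)-c["position"]);return q[:2]/q[2]
def blob(im,lo,hi,roi=None,k=3):
    hsv=cv2.cvtColor(im,cv2.COLOR_BGR2HSV);m=cv2.inRange(hsv,lo,hi)
    if roi: 
        x0,y0,x1,y1=roi;n=np.zeros_like(m);n[y0:y1,x0:x1]=m[y0:y1,x0:x1];m=n
    m=cv2.morphologyEx(m,cv2.MORPH_CLOSE,np.ones((k,k)))
    c=max(cv2.findContours(m,cv2.RETR_EXTERNAL,cv2.CHAIN_APPROX_NONE)[0],key=cv2.contourArea)
    return c[:,0,:].astype(float)
def rect(c,cnt,z):
    P=np.array([ray(c,u,z)[:2] for u in cnt],np.float32)
    (cx,cy),(w,h),a=cv2.minAreaRect(P)
    return np.round([cx,cy,w,h,a],1)   # a: deg of w side from world x
def tool():
    s=observe();Rm=R.from_quat(s["eef_rot"]);return s,Rm
def go(x,y,z,yaw):
    """shift in tool axes (cm) to world target with fingers' closing axis (tool y) at yaw deg (mod 180), tool down"""
    s,Rm=tool();d=np.array([x,y,z])-s["eef_pos"]
    ty=Rm.apply([0,1,0]);cur=np.degrees(np.arctan2(ty[1],ty[0]))
    t=(yaw-cur+90)%180-90
    print("pos",np.round(s["eef_pos"],1),"yaw",round(cur,1),"clk",round(s["clock"],2),"j6",round(s["joints"][5],2),"open",round(s["opening"],3))
    print("tool shift cm",np.round(Rm.inv().apply(d)/10,2),"dworld",np.round(d,1),"turn about tool z deg",round(-t,1))
    # shift if turn is done first
    R2=R.from_euler('z',t,degrees=True)*Rm
    print("shift after turn cm",np.round(R2.inv().apply(d)/10,2))
E
python3 - <<'E'
from h import *
im=np.load("pics/top0.npy");c=calibration("top")
print("blue",rect(c,blob(im,(105,150,80),(125,255,255),(100,190,185,275)),8))
print("yel",rect(c,blob(im,(20,120,120),(32,255,255),(180,180,262,262)),8))
print("packet",rect(c,blob(im,(0,60,100),(180,255,255),(315,230,372,262),5),8))
print("pkt red",rect(c,blob(im,(0,120,100),(8,255,255),(315,230,372,262),5),10))
g=cv2.cvtColor(im,cv2.COLOR_BGR2HSV)
print("sard",rect(c,blob(im,(10,0,110),(130,255,255),(328,183,380,216),7),22))
print("jar",[np.round(ray(c,b,106),1) for b in [blob(im,(35,60,40),(85,255,255),(275,230,305,260)).mean(0)]],blob(im,(35,60,40),(85,255,255),(275,230,305,260)).mean(0))
E
python3 - <<'E'
import numpy as np,cv2
im=np.load("pics/top0.npy")[130:270,225:390]
cv2.imwrite("pics/crop.png",cv2.resize(im,None,fx=4.2,fy=4.2,interpolation=cv2.INTER_CUBIC))
E
```

```text
blue [483.3 250.8 167.9 173.2  81.6]
yel [507.2  30.  175.1 168.7   4.7]
packet [ 429.4 -309.8   59.9  127.3    2.8]
pkt red [ 428.9 -309.2   57.7  124.9    4.1]
sard [ 560.2 -344.1  107.8   66.2   82.6]
jar [array([ 434.2, -157.8,  106. ])] [289.9375     243.02083333]
```

View pics/crop.png

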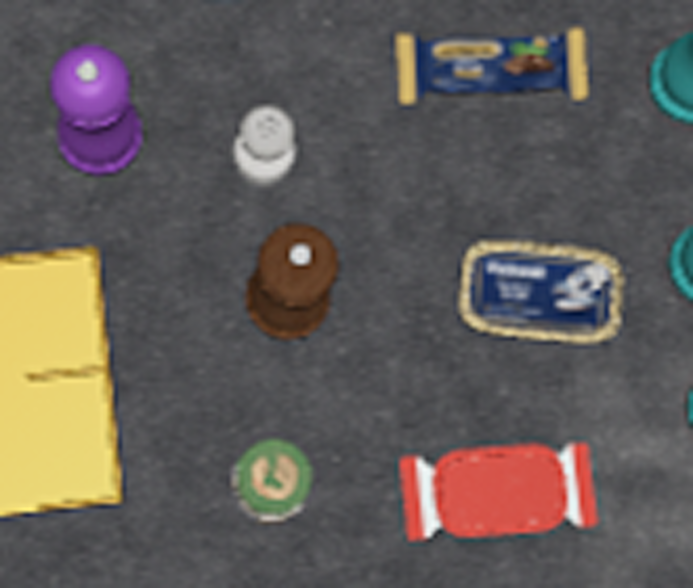

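Crop: salt top is at about (267,128), the mill knob at (300,255) and the jar lid at (274,477). Next I'll work out the remaining centres, the tray goals and the first shift.

```bash
python3 - <<'E'
from h import *
c=calibration("top")
f=lambda u,v,z:np.round(ray(c,(225+(u+.5)/4.2-.5,130+(v+.5)/4.2-.5),z),1)
print("salt",f(267,128,88),"mill",f(300,255,149),"jar",f(274,477,106),"purple",f(87,70,149))
print("bar",f(492,66,14))
for n,u in dict(t1=(406,132),t2=(410,181),t3=(414,219)).items(): print(n,np.round(ray(c,u,149),0))
for n,(x,y,a) in dict(blue=(483.3,250.8,-8.4),yel=(507.2,30,4.7)).items():
    for b in((-41,0),(44,-41),(44,41)): print(n,b,np.round(np.array([x,y])+R.from_euler('z',a,degrees=True).apply([*b,0])[:2],1))
go(429.2,-309.5,222,3.5)
print(calibration("wrist"))
E
```

```text
salt [ 658.9 -161.9   88. ] mill [ 562.1 -175.6  149. ] jar [ 433.8 -157.5  106. ] purple [681.3 -49.9 149. ]
bar [ 720.1 -322.5   14. ]
t1 [ 707. -462.  149.]
t2 [ 578. -461.  149.]
t3 [ 483. -462.  149.]
blue (-41, 0) [442.7 256.8]
blue (44, -41) [520.8 203.8]
blue (44, 41) [532.8 284.9]
yel (-41, 0) [466.3  26.6]
yel (44, -41) [554.4  -7.3]
yel (44, 41) [547.7  74.5]
pos [ 168.  -575.7  221.6] yaw -73.7 clk 0.1 j6 -0.06 open 0.996
tool shift cm [ 32.53 -18.24  -0.  ] dworld [261.2 266.2   0.4] turn about tool z deg -77.2
shift after turn cm [24.98 27.7  -0.08]
{'intrinsics': array([[319.70023346,   0.        , 257.04485228],
       [  0.        , 319.70023346, 192.44478901],
       [  0.        ,   0.        ,   1.        ]]), 'position': array([ 234.20755276, -556.71915217,  382.93903862]), 'attitude': array([ 0.79378166, -0.5949342 , -0.07664463,  0.10044686])}
```

```bash
python3 -m inch '{"fingers":[1,1,1,1,1],"translation":[[5.4,-3,0],[5.4,-3,0],[5.4,-3,0],[5.4,-3,0],[5.4,-3,0]],"rot":[[0,0,0],[0,0,0],[0,0,0],[0,0,0],[0,0,0]]}' 20
python3 -m inch '{"fingers":[1,1,1,1,1],"translation":[[5.5,-3.2,0],[0,0,0],[0,0,0],[0,0,0],[0,0,0]],"rot":[[0,0,0],[0,0,-10.5],[0,0,-10.5],[0,0,-10.5],[0,0,-10.5]]}'
python3 -m inch '{"fingers":[1,1,1,1,1],"translation":[[0,0,0],[0,0,0],[0,0,0],[0,0,0],[0,0,0]],"rot":[[0,0,-10.5],[0,0,-10.5],[0,0,-10.5],[0,0,-3.7],[0,0,0]]}'
python3 - <<'E'
from h import *
go(429.2,-309.5,120,3.5)
c=calibration("wrist");im=snapshot("wrist");cv2.imwrite("pics/w1.png",im);np.save("pics/w1.npy",im)
b=blob(im,(0,120,100),(8,255,255),None,5);print(b.min(0),b.max(0));print("pkt",rect(c,b,9))
E
```

```text
clock: 0.72
eef_pos: [386.2, -354.7, 222.2]
eef_rot: [0.99, 0.141, -0.0, -0.0]
contact_force: [-0.0, -0.6, 1.1]
opening: 0.998
finger_force: 0.0
clock: 1.35
eef_pos: [428.2, -310.9, 222.0]
eef_rot: [0.872, 0.49, -0.0, -0.0]
contact_force: [1.0, -0.8, -1.4]
opening: 0.999
finger_force: 0.0
clock: 1.98
eef_pos: [428.1, -311.0, 222.1]
eef_rot: [0.686, 0.728, -0.0, -0.0]
contact_force: [0.7, 0.1, -1.2]
opening: 1.005
finger_force: 0.0
pos [ 428.1 -311.   222.1] yaw 3.4 clk 1.98 j6 -0.75 open 1.005
tool shift cm [ 0.14  0.12 10.21] dworld [   1.1    1.5 -102.1] turn about tool z deg -0.1
shift after turn cm [ 0.14  0.12 10.21]
[232. 131.] [281. 203.]
pkt [ 427.6 -309.5   57.9   86.6    2.9]
```

View pics/w1.png

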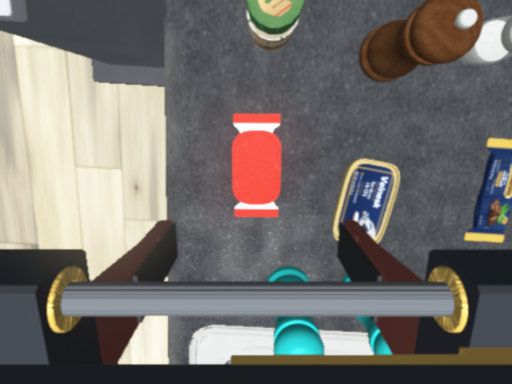

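The wrist view shows the packet centred at (256,166), aligned with the fingers, so I descend on it.

```bash
python3 -m inch '{"fingers":[1,1,1,1,1],"translation":[[0.15,0,5],[0,0,5],[0,0,5],[0,0,4],[0,0,2.5]],"rot":[[0,0,0],[0,0,0],[0,0,0],[0,0,0],[0,0,0]]}' 20
python3 - <<'E'
from h import *
go(428,-309.5,4,3)
E
```

```text
clock: 2.65
eef_pos: [427.0, -308.7, 4.8]
eef_rot: [0.686, 0.728, -0.0, -0.002]
contact_force: [0.4, -0.1, 0.1]
opening: 1.001
finger_force: 0.0
pos [ 427.  -308.7    4.8] yaw 3.4 clk 2.65 j6 -0.75 open 1.001
tool shift cm [-0.09  0.09  0.08] dworld [ 1.  -0.8 -0.8] turn about tool z deg 0.4
shift after turn cm [-0.09  0.09  0.08]
```

```bash
python3 -m inch '{"fingers":[0,0,0,0,0],"translation":[[0,0,0],[0,0,0],[0,0,0],[0,0,0],[0,0,0]],"rot":[[0,0,0],[0,0,0],[0,0,0],[0,0,0],[0,0,0]]}' 20
python3 -m inch '{"fingers":[0,0,0,0,0],"translation":[[0,0,-2],[0,0,-4],[0,0,-5],[0,0,-6],[0,0,-5]],"rot":[[0,0,0],[0,0,0],[0,0,0],[0,0,0],[0,0,0]]}'
python3 - <<'E'
from h import *
go(466.3,26.6,100,4.7)
E
```

```text
clock: 3.28
eef_pos: [429.1, -310.5, 10.8]
eef_rot: [0.686, 0.728, 0.0, 0.002]
contact_force: [-4.0, 3.5, 12.6]
opening: 0.547
finger_force: 17.8
clock: 3.9
eef_pos: [428.1, -309.6, 231.4]
eef_rot: [0.685, 0.728, 0.0, 0.001]
contact_force: [0.2, -0.3, -0.5]
opening: 0.005
finger_force: 0.0
pos [ 428.1 -309.6  231.4] yaw 3.5 clk 3.9 j6 -0.75 open 0.005
tool shift cm [33.35  5.81 13.09] dworld [  38.2  336.2 -131.4] turn about tool z deg -1.2
shift after turn cm [33.22  6.53 13.09]
```

The packet slipped: the fingers rode up its slope. I'll look again, then grip lower and more gently.

```bash
python3 -m inch '{"fingers":[1,1,1],"translation":[[0,0,0],[0,0,0],[0,0,0]],"rot":[[0,0,0],[0,0,0],[0,0,0]]}' 7
python3 - <<'E'
from h import *
c=calibration("wrist");im=snapshot("wrist");cv2.imwrite("pics/w2.png",im)
b=blob(im,(0,120,100),(8,255,255),None,5);print(b.min(0),b.max(0));r=rect(c,b,9);print("pkt",r)
go(r[0],r[1],2.5,3)
E
```

```text
clock: 4.28
eef_pos: [427.7, -309.2, 225.7]
eef_rot: [0.685, 0.728, -0.0, -0.002]
contact_force: [-0.3, 0.3, -0.4]
opening: 0.313
finger_force: 0.0
[234. 132.] [282. 204.]
pkt [ 429.  -309.    58.3   87.4    3.5]
pos [ 427.7 -309.2  225.7] yaw 3.5 clk 4.33 j6 -0.75 open 0.352
tool shift cm [-0.04  0.19 22.32] dworld [ 1.300e+00  2.000e-01 -2.232e+02] turn about tool z deg 0.5
shift after turn cm [-0.04  0.19 22.32]
```

View pics/w2.png

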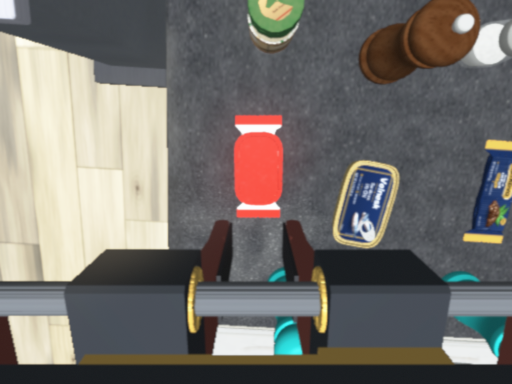

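The packet is undisturbed at (258,167). I open fully and descend to about 3 mm.

```bash
python3 -m inch '{"fingers":[1,1,1,1,1],"translation":[[0,0.15,0],[0,0,2],[0,0,3],[0,0,3],[0,0,4]],"rot":[[0,0,0],[0,0,0],[0,0,0],[0,0,0],[0,0,0]]}' 7
python3 -m inch '{"fingers":[1,1,1,1,1],"translation":[[0,0,4],[0,0,4],[0,0,2.2],[0,0,0],[0,0,0]],"rot":[[0,0,0],[0,0,0],[0,0,0],[0,0,0],[0,0,0]]}' 7
python3 - <<'E'
from h import *
go(429,-309.2,3,3.5)
E
```

```text
clock: 4.95
eef_pos: [429.9, -309.6, 106.9]
eef_rot: [0.685, 0.728, 0.0, 0.001]
contact_force: [0.7, -0.2, 0.0]
opening: 0.919
finger_force: 0.0
clock: 5.58
eef_pos: [429.8, -309.6, 6.2]
eef_rot: [0.685, 0.728, 0.0, 0.0]
contact_force: [-0.7, -1.2, 0.1]
opening: 0.997
finger_force: 0.0
pos [ 429.8 -309.6    6.2] yaw 3.5 clk 5.58 j6 -0.75 open 0.997
tool shift cm [ 0.05 -0.08  0.32] dworld [-0.8  0.4 -3.2] turn about tool z deg -0.0
shift after turn cm [ 0.05 -0.08  0.32]
```

```bash
python3 -m inch '{"fingers":[1,0,0,0,0],"translation":[[0,0,0.35],[0,0,0],[0,0,0],[0,0,0],[0,0,0]],"rot":[[0,0,0],[0,0,0],[0,0,0],[0,0,0],[0,0,0]]}' 7
python3 -m inch '{"fingers":[0,0,0],"translation":[[0,0,0],[0,0,0],[0,0,0]],"rot":[[0,0,0],[0,0,0],[0,0,0]]}' 7
```

```text
clock: 6.2
eef_pos: [429.7, -309.5, 2.2]
eef_rot: [0.685, 0.728, -0.0, 0.0]
contact_force: [-0.4, -0.5, 0.6]
opening: 0.604
finger_force: 7.0
clock: 6.58
eef_pos: [429.7, -309.6, 2.2]
eef_rot: [0.685, 0.728, 0.0, 0.0]
contact_force: [-0.8, -0.4, 1.2]
opening: 0.603
finger_force: 7.0
```

```bash
python3 -m inch '{"fingers":[0,0,0,0,0],"translation":[[0,0,-1],[0,0,-2],[0,0,-4],[0,0,-6],[0,0,-6]],"rot":[[0,0,0],[0,0,0],[0,0,0],[0,0,0],[0,0,0]]}' 9
python3 - <<'E'
from h import *
go(466.3,26.6,100,4.7)
E
```

```text
clock: 7.2
eef_pos: [429.5, -309.3, 195.5]
eef_rot: [0.685, 0.728, 0.0, 0.001]
contact_force: [1.7, 0.1, 0.1]
opening: 0.601
finger_force: 9.0
pos [ 429.5 -309.3  195.5] yaw 3.5 clk 7.2 j6 -0.75 open 0.601
tool shift cm [33.32  5.69  9.53] dworld [ 36.8 335.9 -95.5] turn about tool z deg -1.2
shift after turn cm [33.19  6.41  9.53]
```

```bash
python3 -m inch '{"fingers":[0,0,0,0,0],"translation":[[4,0.6,0],[5.5,1,0],[5.5,1,0],[5.5,1,0],[5.5,1,0]],"rot":[[0,0,-1.2],[0,0,0],[0,0,0],[0,0,0],[0,0,0]]}'
python3 -m inch '{"fingers":[0,0,0,0],"translation":[[4.5,1,0],[2.6,0.8,0],[0,0,3],[0,0,0]],"rot":[[0,0,0],[0,0,0],[0,0,0],[0,0,0]]}'
python3 - <<'E'
from h import *
go(466.3,26.6,7,4.7)
c=calibration("wrist");im=snapshot("wrist");cv2.imwrite("pics/w3.png",im)
b=blob(im,(20,120,120),(32,255,255),None,9);print(b.min(0),b.max(0));print(rect(c,b,8))
E
```

```text
clock: 7.82
eef_pos: [455.2, -45.0, 194.1]
eef_rot: [0.678, 0.735, 0.001, 0.001]
contact_force: [0.3, -1.0, -0.0]
opening: 0.602
finger_force: 9.0
clock: 8.32
eef_pos: [466.4, 25.9, 161.4]
eef_rot: [0.677, 0.736, -0.001, -0.001]
contact_force: [-0.5, 0.5, -0.6]
opening: 0.598
finger_force: 9.0
pos [466.4  25.9 161.4] yaw 4.7 clk 8.32 j6 -0.1 open 0.598
tool shift cm [ 0.07  0.04 15.44] dworld [-1.000e-01  7.000e-01 -1.544e+02] turn about tool z deg 0.0
shift after turn cm [ 0.07  0.04 15.44]
[208.  91.] [392. 255.]
[506.7  30.9 173.4 167.5   4.7]
```

View pics/w3.png

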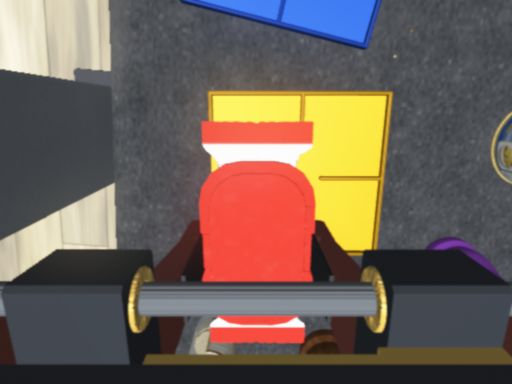

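The wrist view confirms the yellow tray, with edges at (208..392, 91..255). The packet is held square over the long bay, so I lower and release it.

```bash
python3 -m inch '{"fingers":[0,0,0,0,0],"translation":[[0,0,4],[0,0,5],[0,0,4],[0,0,1.5],[0,0,0.5]],"rot":[[0,0,0],[0,0,0],[0,0,0],[0,0,0],[0,0,0]]}'
python3 -m inch '{"fingers":[0,0],"translation":[[0,0,0.3],[0,0,0]],"rot":[[0,0,0],[0,0,0]]}'
```

```text
clock: 9.0
eef_pos: [468.1, 25.2, 13.2]
eef_rot: [0.678, 0.735, 0.0, 0.0]
contact_force: [0.8, 1.0, -0.6]
opening: 0.604
finger_force: 9.0
clock: 9.25
eef_pos: [468.3, 25.5, 10.6]
eef_rot: [0.678, 0.735, 0.001, 0.001]
contact_force: [0.5, -0.2, -0.6]
opening: 0.601
finger_force: 9.0
```

```bash
python3 -m inch '{"fingers":[0,0,1,1,1],"translation":[[0,0,0.4],[0,0,0],[0,0,0],[0,0,0],[0,0,0]],"rot":[[0,0,0],[0,0,0],[0,0,0],[0,0,0],[0,0,0]]}'
python3 -m inch '{"fingers":[1,1,1,1,1],"translation":[[0,0,0],[0,0,-3],[0,0,-5],[0,0,-6],[0,0,-6]],"rot":[[0,0,0],[0,0,0],[0,0,0],[0,0,0],[0,0,0]]}'
python3 - <<'E'
from h import *
c=calibration("wrist");im=snapshot("wrist");cv2.imwrite("pics/w4.png",im)
b=blob(im,(0,120,100),(8,255,255),None,5);print(b.min(0),b.max(0));print("pkt",rect(c,b,13))
T=calibration("top");im=snapshot("top")
g=rect(T,blob(im,(10,0,110),(130,255,255),(328,183,380,216),7),22);print("sard",g)
go(560,-344,220,-7.4)
E
```

```text
clock: 9.88
eef_pos: [467.2, 25.5, 4.9]
eef_rot: [0.678, 0.735, -0.0, -0.0]
contact_force: [-0.8, 0.6, -0.4]
opening: 0.899
finger_force: 0.0
clock: 10.5
eef_pos: [467.0, 25.5, 206.9]
eef_rot: [0.678, 0.735, -0.0, -0.0]
contact_force: [1.2, 0.4, -0.7]
opening: 0.996
finger_force: 0.0
[234. 133.] [282. 209.]
pkt [468.8  25.8  54.2  87.5   3.6]
sard [ 560.1 -344.1  107.6   66.2   81.9]
pos [469.8  25.5 213.3] yaw 4.7 clk 10.6 j6 -0.1 open 0.997
tool shift cm [-37.56   5.99  -0.54] dworld [  90.2 -369.5    6.7] turn about tool z deg 12.1
shift after turn cm [-35.48  13.71  -0.45]
```

```bash
python3 -m inch '{"fingers":[1,1,1,1,1],"translation":[[0,0,0],[0,0,0],[-5,2,0],[-5,2,0],[-5,2,0]],"rot":[[0,0,10],[0,0,2.4],[0,0,0],[0,0,0],[0,0,0]]}' 10
python3 -m inch '{"fingers":[1,1,1,1,1],"translation":[[-5,2,0],[-5,2,0],[-5,2,0],[-5.3,1.7,0],[0,0,0]],"rot":[[0,0,0],[0,0,0],[0,0,0],[0,0,0],[0,0,0]]}'
python3 - <<'E'
from h import *
c=calibration("wrist");im=snapshot("wrist");cv2.imwrite("pics/w5.png",im)
go(560,-344,4,-7.8)
for z,k in((24,5),(24,9)):
    b=blob(im,(10,40,110),(130,255,255),(180,80,340,280),k);print(b.min(0),b.max(0),rect(c,b,z))
E
```

```text
clock: 11.22
eef_pos: [506.8, -132.6, 204.3]
eef_rot: [0.753, 0.658, -0.0, -0.0]
contact_force: [0.8, 0.1, 0.5]
opening: 0.998
finger_force: 0.0
clock: 11.85
eef_pos: [554.8, -346.0, 201.4]
eef_rot: [0.755, 0.656, -0.001, -0.002]
contact_force: [0.6, 0.3, -0.3]
opening: 1.005
finger_force: 0.0
pos [ 555.  -344.   202.5] yaw -7.9 clk 11.9 j6 -0.47 open 1.003
tool shift cm [ 0.03  0.56 19.84] dworld [   5.     0.  -198.5] turn about tool z deg -0.1
shift after turn cm [ 0.03  0.56 19.84]
[230. 121.] [290. 218.] [ 558.3 -341.9  105.8   64.9   82.1]
[230. 121.] [290. 218.] [ 558.3 -341.9  105.8   64.9   82.1]
```

View pics/w5.png

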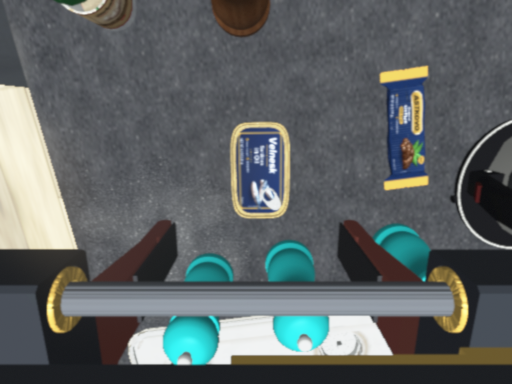

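The sardine tin is at (260,170), clear of the teal mills. I descend on it.

```bash
python3 -m inch '{"fingers":[1,1,1,1,1],"translation":[[0.15,0.4,3],[0,0,5],[0,0,5],[0,0,4],[0,0,2]],"rot":[[0,0,0],[0,0,0],[0,0,0],[0,0,0],[0,0,0]]}' 15
python3 -m inch '{"fingers":[1,1],"translation":[[0,0,0.7],[0,0,0]],"rot":[[0,0,0],[0,0,0]]}'
```

```text
clock: 12.52
eef_pos: [558.8, -339.5, 12.5]
eef_rot: [0.753, 0.658, -0.0, -0.002]
contact_force: [0.7, -0.7, 1.2]
opening: 1.0
finger_force: 0.0
clock: 12.78
eef_pos: [560.5, -341.8, 9.6]
eef_rot: [0.753, 0.658, 0.0, 0.001]
contact_force: [-0.0, -0.6, 0.8]
opening: 0.998
finger_force: 0.0
```

```bash
python3 -m inch '{"fingers":[1,1,0,0,0],"translation":[[0,-0.1,0.5],[0,0,0],[0,0,0],[0,0,0],[0,0,0]],"rot":[[0,0,0],[0,0,0],[0,0,0],[0,0,0],[0,0,0]]}' 12
python3 -m inch '{"fingers":[0,0,0],"translation":[[0,0,0],[0,0,0],[0,0,0]],"rot":[[0,0,0],[0,0,0],[0,0,0]]}' 20
```

```text
clock: 13.4
eef_pos: [558.8, -341.7, 3.3]
eef_rot: [0.753, 0.658, -0.0, 0.0]
contact_force: [-0.8, 0.3, 1.0]
opening: 0.7
finger_force: 0.4
clock: 13.78
eef_pos: [558.8, -341.7, 3.2]
eef_rot: [0.753, 0.658, -0.0, 0.0]
contact_force: [-0.5, 0.5, 0.7]
opening: 0.679
finger_force: 20.0
```

```bash
python3 -m inch '{"fingers":[0,0,0,0,0],"translation":[[0,0,-1],[0,0,-4],[0,0,-6],[0,0,-6],[0,0,-6]],"rot":[[0,0,0],[0,0,0],[0,0,0],[0,0,0],[0,0,0]]}' 20
python3 - <<'E'
from h import *
go(442.7,256.8,160,-8.4)
E
```

```text
clock: 14.4
eef_pos: [558.6, -341.4, 235.5]
eef_rot: [0.753, 0.658, 0.0, 0.0]
contact_force: [1.8, 0.1, -1.4]
opening: 0.682
finger_force: 20.0
pos [ 558.6 -341.4  235.5] yaw -7.7 clk 14.4 j6 -0.47 open 0.682
tool shift cm [ 57.71 -19.53   7.54] dworld [-115.9  598.2  -75.5] turn about tool z deg 0.7
shift after turn cm [ 57.48 -20.2    7.54]
```

```bash
python3 -m inch '{"fingers":[0,0,0,0,0],"translation":[[4,-1.4,0],[5.2,-1.8,0],[5.2,-1.8,0],[5.2,-1.8,0],[5.2,-1.8,0]],"rot":[[0,0,0.7],[0,0,0],[0,0,0],[0,0,0],[0,0,0]]}'
python3 -m inch '{"fingers":[0,0,0,0,0],"translation":[[5.2,-1.8,0],[5.2,-1.8,0],[5.2,-1.8,0],[5.2,-1.8,0],[5.2,-1.8,0]],"rot":[[0,0,0],[0,0,0],[0,0,0],[0,0,0],[0,0,0]]}'
python3 -m inch '{"fingers":[0,0,0,0],"translation":[[4,-1.4,0],[2.5,-1,2],[0,0,5],[0,0,0]],"rot":[[0,0,0],[0,0,0],[0,0,0],[0,0,0]]}'
python3 - <<'E'
from h import *
c=calibration("wrist");im=snapshot("wrist");cv2.imwrite("pics/w6.png",im)
b=blob(im,(105,150,80),(125,255,255),None,9);print(b.min(0),b.max(0));print(rect(c,b,8))
go(442.7,256.8,7.5,-8.4)
E
```

```text
clock: 15.02
eef_pos: [509.0, -82.1, 233.6]
eef_rot: [0.757, 0.653, 0.0, 0.0]
contact_force: [0.7, 0.3, -1.0]
opening: 0.678
finger_force: 20.0
clock: 15.65
eef_pos: [458.0, 188.3, 233.7]
eef_rot: [0.757, 0.653, 0.0, 0.0]
contact_force: [1.3, 0.4, -1.9]
opening: 0.684
finger_force: 20.0
clock: 16.15
eef_pos: [442.1, 253.7, 158.7]
eef_rot: [0.757, 0.653, -0.004, -0.001]
contact_force: [-0.0, -0.1, -1.1]
opening: 0.68
finger_force: 20.0
[208.  87.] [394. 253.]
[482.8 252.3 167.2 173.5  81.5]
pos [443.5 254.  162.1] yaw -8.4 clk 16.2 j6 0.6 open 0.68
tool shift cm [ 0.3  -0.08 15.46] dworld [  -0.8    2.8 -154.6] turn about tool z deg -0.0
shift after turn cm [ 0.3  -0.08 15.46]
```

View pics/w6.png

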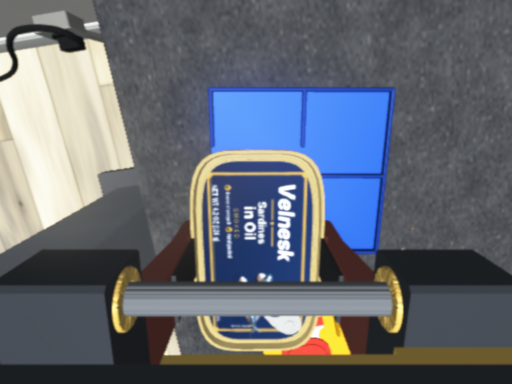

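The tin is square over the blue long bay (tray edges (208..394, 87..253)), so I lower it.

```bash
python3 -m inch '{"fingers":[0,0,0,0,0],"translation":[[0.3,-0.1,4],[0,0,5],[0,0,4],[0,0,1.7],[0,0,0]],"rot":[[0,0,0],[0,0,0],[0,0,0],[0,0,0],[0,0,0]]}'
python3 -m inch '{"fingers":[0,0],"translation":[[0,0,0.3],[0,0,0]],"rot":[[0,0,0],[0,0,0]]}'
```

```text
clock: 16.82
eef_pos: [444.7, 257.5, 17.4]
eef_rot: [0.757, 0.653, 0.0, 0.0]
contact_force: [0.6, 0.4, -1.6]
opening: 0.684
finger_force: 20.0
clock: 17.08
eef_pos: [445.0, 258.0, 14.9]
eef_rot: [0.757, 0.653, 0.001, 0.0]
contact_force: [-0.3, 0.6, -1.4]
opening: 0.679
finger_force: 20.0
```

```bash
python3 -m inch '{"fingers":[0,0,0],"translation":[[0,-0.2,0.6],[0,0,0.15],[0,0,0]],"rot":[[0,0,0],[0,0,0],[0,0,0]]}'
python3 -m inch '{"fingers":[1,1,1,1],"translation":[[0,0,0],[0,0,0],[0,0,0],[0,0,0]],"rot":[[0,0,0],[0,0,0],[0,0,0],[0,0,0]]}'
python3 -m inch '{"fingers":[1,1,1,1,1],"translation":[[0,0,-2],[0,0,-4],[0,0,-6],[0,0,-6],[0,0,-2]],"rot":[[0,0,0],[0,0,0],[0,0,0],[0,0,0],[0,0,0]]}'
python3 - <<'E'
from h import *
c=calibration("wrist");im=snapshot("wrist");cv2.imwrite("pics/w7.png",im)
b=blob(im,(15,40,110),(30,255,255),(180,80,340,260),5);print(b.min(0),b.max(0),rect(c,b,28))
go(658.9,-161.9,210,90)
E
```

```text
clock: 17.45
eef_pos: [442.4, 258.1, 7.0]
eef_rot: [0.757, 0.653, 0.001, 0.0]
contact_force: [-1.8, -0.7, 5.3]
opening: 0.678
finger_force: 20.0
clock: 17.95
eef_pos: [442.0, 257.8, 5.5]
eef_rot: [0.757, 0.653, -0.0, -0.0]
contact_force: [1.3, -0.7, -1.1]
opening: 1.001
finger_force: 0.0
clock: 18.58
eef_pos: [443.2, 258.4, 210.6]
eef_rot: [0.757, 0.653, 0.003, 0.001]
contact_force: [0.6, -0.7, -0.1]
opening: 1.001
finger_force: 0.0
[228. 128.] [283. 220.] [443.1 257.7 102.4  60.3  80.7]
pos [443.3 258.5 211.2] yaw -8.4 clk 18.62 j6 0.61 open 1.004
tool shift cm [-38.42  27.49   0.12] dworld [ 215.6 -420.4   -1.2] turn about tool z deg 81.6
shift after turn cm [21.55 42.04  0.48]
```

The tin sits at (443,258), as wanted. Salt is next. The purple mill stands near it, so I'll close the fingers at yaw 120° to keep the palm clear.

```bash
python3 -m inch '{"fingers":[1,1,1,1,1],"translation":[[0,0,0],[0,0,0],[0,0,0],[0,0,0],[0,0,0]],"rot":[[0,0,10.4],[0,0,10.4],[0,0,10.4],[0,0,10.4],[0,0,10]]}'
python3 - <<'E'
from h import *
go(658.9,-161.9,210,120)
E
```

```text
clock: 19.25
eef_pos: [441.4, 257.5, 203.0]
eef_rot: [0.967, 0.256, -0.002, 0.0]
contact_force: [-0.4, -0.3, -0.2]
opening: 0.997
finger_force: 0.0
pos [441.4 257.5 203. ] yaw -60.4 clk 19.25 j6 1.52 open 0.997
tool shift cm [-1.83 47.21 -0.7 ] dworld [ 217.5 -419.4    7. ] turn about tool z deg -0.4
shift after turn cm [-2.14 47.2  -0.7 ]
```

```bash
python3 -m inch '{"fingers":[1,1,1,1,1],"translation":[[-0.2,4,0],[-0.2,6,0],[-0.2,6,0],[-0.2,6,0],[-0.2,6,0]],"rot":[[0,0,0],[0,0,0],[0,0,0],[0,0,0],[0,0,0]]}'
python3 -m inch '{"fingers":[1,1,1,1,1],"translation":[[-0.2,6,0],[-0.2,6,0],[-0.2,4.5,0],[-0.2,2.7,0],[0,0,0]],"rot":[[0,0,0],[0,0,0],[0,0,0],[0,0,0],[0,0,0]]}'
python3 - <<'E'
from h import *
c=calibration("wrist");im=snapshot("wrist");cv2.imwrite("pics/w8.png",im);np.save("pics/w8.npy",im)
go(658.9,-161.9,45,120)
print(proj(c,[658.9,-161.9,88]),proj(c,[658.9,-161.9,0]),proj(c,[562,-175.6,149]),proj(c,[681.3,-49.9,149]))
E
```

```text
clock: 19.88
eef_pos: [573.2, 8.4, 203.0]
eef_rot: [0.966, 0.258, -0.002, -0.001]
contact_force: [0.7, 0.4, 0.1]
opening: 0.997
finger_force: 0.0
clock: 20.5
eef_pos: [661.7, -161.8, 201.8]
eef_rot: [0.966, 0.257, -0.002, -0.001]
contact_force: [-1.7, -0.4, -0.3]
opening: 0.999
finger_force: 0.0
pos [ 661.6 -160.4  202.7] yaw -60.1 clk 20.55 j6 0.76 open 1.002
tool shift cm [-0.27  0.05 15.77] dworld [  -2.7   -1.5 -157.7] turn about tool z deg -0.1
shift after turn cm [-0.27  0.05 15.77]
[255.89840542 192.2090006 ] [256.45323979 172.89681439] [208.69075556 325.22248327] [121.83750408 103.41893306]
```

View pics/w8.png

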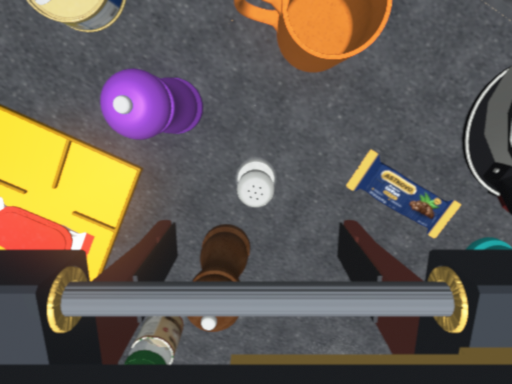

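The salt stands at about (256,182), as predicted. Purple (150,105) and the brown mill (215,280) are clear of the palm, so I descend.

```bash
python3 -m inch '{"fingers":[1,1,1,1,1],"translation":[[-0.25,0,3],[0,0,4],[0,0,4],[0,0,3],[0,0,2.2]],"rot":[[0,0,0],[0,0,0],[0,0,0],[0,0,0],[0,0,0]]}' 10
python3 -m inch '{"fingers":[1,0,0,0,0],"translation":[[0,0,0],[0,0,0],[0,0,0],[0,0,0],[0,0,0]],"rot":[[0,0,0],[0,0,0],[0,0,0],[0,0,0],[0,0,0]]}' 10
python3 -m inch '{"fingers":[0,0,0],"translation":[[0,0,0],[0,0,0],[0,0,0]],"rot":[[0,0,0],[0,0,0],[0,0,0]]}' 15
```

```text
clock: 21.18
eef_pos: [658.9, -159.6, 41.4]
eef_rot: [0.966, 0.259, -0.001, -0.001]
contact_force: [-0.5, 0.6, -0.1]
opening: 0.996
finger_force: 0.0
clock: 21.8
eef_pos: [660.2, -161.5, 44.2]
eef_rot: [0.966, 0.258, 0.0, 0.0]
contact_force: [-0.0, 0.2, -0.8]
opening: 0.586
finger_force: 0.0
clock: 22.18
eef_pos: [660.0, -161.3, 43.7]
eef_rot: [0.966, 0.258, -0.0, -0.0]
contact_force: [-0.7, 1.3, -0.3]
opening: 0.427
finger_force: 14.9
```

```bash
python3 -m inch '{"fingers":[0,0,0,0,0],"translation":[[0,0,-2],[0,0,-5],[0,0,-6],[0,0,-5],[0,0,-1]],"rot":[[0,0,0],[0,0,0],[0,0,0],[0,0,0],[0,0,0]]}' 15
python3 - <<'E'
from h import *
go(532.5,285.7,150,120)
E
```

```text
clock: 22.8
eef_pos: [661.2, -161.7, 240.9]
eef_rot: [0.966, 0.258, 0.004, 0.003]
contact_force: [0.2, 0.4, -0.7]
opening: 0.426
finger_force: 14.8
pos [ 661.2 -161.7  240.9] yaw -60.0 clk 22.8 j6 0.76 open 0.426
tool shift cm [ 11.13 -45.26   8.83] dworld [-128.7  447.4  -90.9] turn about tool z deg -0.0
shift after turn cm [ 11.17 -45.25   8.83]
```

```bash
python3 -m inch '{"fingers":[0,0,0,0,0],"translation":[[0.8,-3.2,0],[1.3,-5.2,0],[1.3,-5.2,0],[1.3,-5.2,0],[1.3,-5.2,0]],"rot":[[0,0,0],[0,0,0],[0,0,0],[0,0,0],[0,0,0]]}'
python3 -m inch '{"fingers":[0,0,0,0,0],"translation":[[1.3,-5.2,0],[1.3,-5.2,0],[1.3,-5.2,0],[0.9,-3.6,0],[0.4,-2,2]],"rot":[[0,0,0],[0,0,0],[0,0,0],[0,0,0],[0,0,0]]}'
python3 -m inch '{"fingers":[0,0,0],"translation":[[0,0,4],[0,0,2],[0,0,0]],"rot":[[0,0,0],[0,0,0],[0,0,0]]}'
python3 - <<'E'
from h import *
go(532.5,285.7,49,120)
E
```

```text
clock: 23.42
eef_pos: [591.0, 78.0, 232.4]
eef_rot: [0.966, 0.258, -0.001, -0.0]
contact_force: [0.3, -0.2, -1.1]
opening: 0.427
finger_force: 14.8
clock: 24.05
eef_pos: [531.0, 288.0, 213.8]
eef_rot: [0.966, 0.259, 0.001, -0.0]
contact_force: [0.3, 0.2, -1.1]
opening: 0.426
finger_force: 14.8
clock: 24.42
eef_pos: [530.4, 284.9, 150.5]
eef_rot: [0.966, 0.258, -0.003, 0.001]
contact_force: [0.1, -0.2, -1.2]
opening: 0.423
finger_force: 14.8
pos [530.4 284.9 150.5] yaw -60.1 clk 24.43 j6 1.49 open 0.423
tool shift cm [ 0.28  0.04 10.15] dworld [   2.1    0.8 -101.5] turn about tool z deg -0.1
shift after turn cm [ 0.28  0.04 10.15]
```

```bash
python3 -m inch '{"fingers":[0,0,0,0,0],"translation":[[0.2,0,3],[0,0,3.5],[0,0,2.5],[0,0,0.8],[0,0,0]],"rot":[[0,0,0],[0,0,0],[0,0,0],[0,0,0],[0,0,0]]}'
python3 -m inch '{"fingers":[0,0],"translation":[[0,0,0.2],[0,0,0]],"rot":[[0,0,0],[0,0,0]]}'
```

```text
clock: 25.05
eef_pos: [533.6, 287.0, 56.7]
eef_rot: [0.966, 0.258, 0.001, -0.0]
contact_force: [0.3, -0.4, -0.6]
opening: 0.425
finger_force: 14.8
clock: 25.3
eef_pos: [533.6, 287.4, 54.9]
eef_rot: [0.966, 0.258, 0.001, -0.0]
contact_force: [0.2, -0.6, -0.8]
opening: 0.43
finger_force: 14.8
```

```bash
python3 -m inch '{"fingers":[0,0,0,0],"translation":[[0,0,0.5],[0,0,0.2],[0,0,0.1],[0,0,0]],"rot":[[0,0,0],[0,0,0],[0,0,0],[0,0,0]]}'
python3 -m inch '{"fingers":[1,1,1,1,1],"translation":[[0,0,0],[0,0,0],[0,0,0],[0,0,0],[0,0,0]],"rot":[[0,0,0],[0,0,0],[0,0,0],[0,0,0],[0,0,0]]}'
python3 -m inch '{"fingers":[1,1,1,1,1],"translation":[[0,0,-1],[0,0,-4],[0,0,-5],[0,0,-6],[0,0,0]],"rot":[[0,0,0],[0,0,0],[0,0,0],[0,0,0],[0,0,0]]}'
python3 - <<'E'
from h import *
c=calibration("wrist");im=snapshot("wrist");cv2.imwrite("pics/w9.png",im)
print(proj(c,[532.5,285.7,4]),proj(c,[532.5,285.7,92]))
b=blob(im,(105,150,80),(125,255,255),None,15);print(rect(c,b,8))
go(562,-175.6,240,90)
E
```

```text
clock: 25.8
eef_pos: [533.5, 287.5, 47.6]
eef_rot: [0.966, 0.259, 0.001, -0.0]
contact_force: [-1.8, -1.0, 6.9]
opening: 0.426
finger_force: 15.3
clock: 26.42
eef_pos: [533.0, 287.2, 45.5]
eef_rot: [0.966, 0.258, -0.0, 0.0]
contact_force: [0.3, 0.7, 0.3]
opening: 0.956
finger_force: 0.0
clock: 27.05
eef_pos: [535.0, 288.2, 213.9]
eef_rot: [0.966, 0.259, 0.006, -0.001]
contact_force: [1.1, -0.1, -0.1]
opening: 1.003
finger_force: 0.0
[257.52591083 175.16603329] [257.73977576 193.04139035]
[482.7 251.9 168.1 173.7  81.4]
pos [534.2 287.7 210.1] yaw -60.0 clk 27.1 j6 1.49 open 0.996
tool shift cm [-20.71  41.53  -3.12] dworld [  27.8 -463.3   29.9] turn about tool z deg 30.0
shift after turn cm [ 2.8  46.34 -2.95]
```

View pics/w9.png

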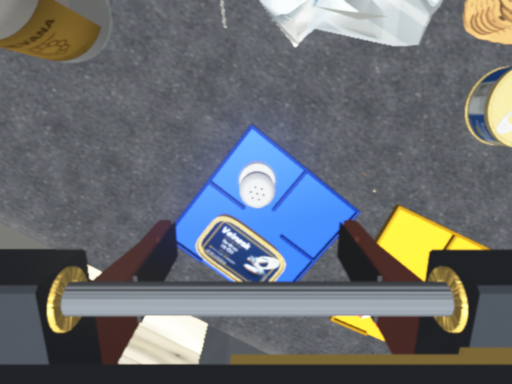

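The salt stands in its bay at (257,183). Now the mill: its head is high, so the palm stays clear at any yaw and I keep the present one.

```bash
python3 -m inch '{"fingers":[1,1,1,1,1],"translation":[[-2.6,5.2,-1],[-2.6,5.2,-1],[-2.6,5.2,0],[-2.6,5.2,0],[-2.6,5.2,0]],"rot":[[0,0,0],[0,0,0],[0,0,0],[0,0,0],[0,0,0]]}'
python3 -m inch '{"fingers":[1,1,1,1,1],"translation":[[-2.6,5.2,0],[-2.6,5.2,0],[-1.6,3.2,0],[-0.9,1.9,0],[0,0,0]],"rot":[[0,0,0],[0,0,0],[0,0,0],[0,0,0],[0,0,0]]}'
python3 - <<'E'
from h import *
c=calibration("wrist");im=snapshot("wrist");cv2.imwrite("pics/w10.png",im)
go(562,-175.6,101,120)
print(proj(c,[562,-175.6,149]),proj(c,[562,-175.6,0]))
E
```

```text
clock: 27.72
eef_pos: [549.5, -4.8, 224.0]
eef_rot: [0.966, 0.259, -0.001, -0.0]
contact_force: [0.8, -0.4, -0.6]
opening: 1.002
finger_force: 0.0
clock: 28.35
eef_pos: [560.7, -176.2, 224.4]
eef_rot: [0.966, 0.258, -0.001, -0.001]
contact_force: [-0.5, 0.6, -0.6]
opening: 1.003
finger_force: 0.0
pos [ 560.8 -175.2  224.9] yaw -60.0 clk 28.4 j6 0.69 open 1.002
tool shift cm [ 0.08  0.11 12.39] dworld [   1.2   -0.4 -123.9] turn about tool z deg -0.0
shift after turn cm [ 0.08  0.11 12.39]
[257.21662858 200.0842636 ] [257.40110129 166.53330923]
```

View pics/w10.png

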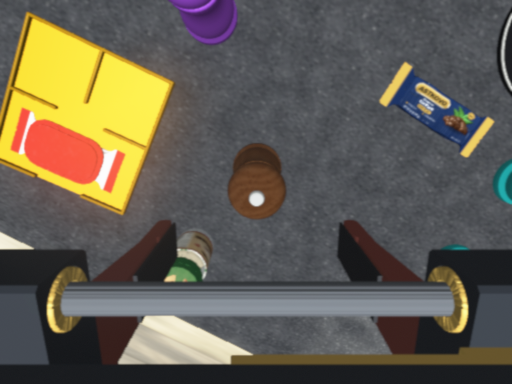

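The mill knob is at (257,199), as predicted, and the packet lies in the yellow long bay. I descend.

```bash
python3 -m inch '{"fingers":[1,1,1,1,1],"translation":[[0.1,0.1,3],[0,0,4],[0,0,3.5],[0,0,1.9],[0,0,0]],"rot":[[0,0,0],[0,0,0],[0,0,0],[0,0,0],[0,0,0]]}' 12
python3 -m inch '{"fingers":[1,0,0,0,0],"translation":[[0,0,0.3],[0,0,0],[0,0,0],[0,0,0],[0,0,0]],"rot":[[0,0,0],[0,0,0],[0,0,0],[0,0,0],[0,0,0]]}' 12
python3 -m inch '{"fingers":[0,0,0],"translation":[[0,0,0],[0,0,0],[0,0,0]],"rot":[[0,0,0],[0,0,0],[0,0,0]]}' 20
```

```text
clock: 29.02
eef_pos: [561.8, -174.8, 100.4]
eef_rot: [0.966, 0.259, -0.001, -0.001]
contact_force: [-0.3, -0.5, -0.1]
opening: 0.995
finger_force: 0.0
clock: 29.65
eef_pos: [562.3, -176.2, 98.8]
eef_rot: [0.966, 0.258, 0.0, 0.0]
contact_force: [-0.7, 0.7, 1.2]
opening: 0.587
finger_force: 0.5
clock: 30.02
eef_pos: [562.3, -176.1, 98.7]
eef_rot: [0.966, 0.259, 0.0, 0.0]
contact_force: [-0.8, 0.4, -0.4]
opening: 0.544
finger_force: 19.7
```

```bash
python3 -m inch '{"fingers":[0,0,0,0,0],"translation":[[0,0,-1],[0,0,-3],[0,0,-5],[0,0,-4],[0,0,-1]],"rot":[[0,0,0],[0,0,0],[0,0,0],[0,0,0],[0,0,0]]}' 20
python3 - <<'E'
from h import *
go(520.4,204.5,150,120)
E
```

```text
clock: 30.65
eef_pos: [563.2, -176.4, 242.5]
eef_rot: [0.966, 0.258, 0.002, 0.002]
contact_force: [0.6, -0.5, -1.6]
opening: 0.541
finger_force: 19.7
pos [ 563.2 -176.4  242.5] yaw -60.0 clk 30.65 j6 0.69 open 0.541
tool shift cm [ 15.28 -35.18   9.14] dworld [-42.8 380.9 -92.5] turn about tool z deg -0.0
shift after turn cm [ 15.31 -35.17   9.15]
```

```bash
python3 -m inch '{"fingers":[0,0,0,0,0],"translation":[[1.5,-3.2,0],[2,-4.7,0],[2,-4.7,0],[2,-4.7,0],[2,-4.7,0]],"rot":[[0,0,0],[0,0,0],[0,0,0],[0,0,0],[0,0,0]]}'
python3 -m inch '{"fingers":[0,0,0,0,0],"translation":[[2,-4.7,0],[1.7,-4,0],[1.2,-2.8,0],[0.8,-1.7,0],[0,0,2]],"rot":[[0,0,0],[0,0,0],[0,0,0],[0,0,0],[0,0,0]]}'
python3 -m inch '{"fingers":[0,0,0],"translation":[[0,0,3],[0,0,3.5],[0,0,0]],"rot":[[0,0,0],[0,0,0],[0,0,0]]}'
python3 - <<'E'
from h import *
go(520.4,204.5,103,120)
E
```

```text
clock: 31.28
eef_pos: [533.8, 63.4, 236.5]
eef_rot: [0.966, 0.258, -0.001, -0.0]
contact_force: [1.1, -0.7, -2.5]
opening: 0.537
finger_force: 19.9
clock: 31.9
eef_pos: [518.5, 206.0, 218.9]
eef_rot: [0.966, 0.259, 0.001, -0.0]
contact_force: [-0.5, -0.1, -3.3]
opening: 0.537
finger_force: 19.9
clock: 32.28
eef_pos: [516.4, 203.6, 149.2]
eef_rot: [0.966, 0.258, -0.004, 0.0]
contact_force: [-0.1, -0.2, -1.6]
opening: 0.54
finger_force: 19.9
pos [516.4 203.6 149.2] yaw -60.1 clk 32.27 j6 1.36 open 0.54
tool shift cm [0.43 0.13 4.61] dworld [  4.    0.9 -46.2] turn about tool z deg -0.1
shift after turn cm [0.43 0.13 4.61]
```

```bash
python3 -m inch '{"fingers":[0,0,0,0,0],"translation":[[0.2,0,2],[0,0,1.5],[0,0,0.5],[0,0,0],[0,0,0]],"rot":[[0,0,0],[0,0,0],[0,0,0],[0,0,0],[0,0,0]]}'
```

```text
clock: 32.9
eef_pos: [520.3, 205.9, 114.4]
eef_rot: [0.966, 0.259, 0.001, -0.0]
contact_force: [0.4, 1.7, -2.1]
opening: 0.536
finger_force: 19.9
```

```bash
python3 -m inch '{"fingers":[0,0,0,0,0],"translation":[[0,0,0.7],[0,0,0.35],[0,0,0.15],[0,0,0],[0,0,0]],"rot":[[0,0,0],[0,0,0],[0,0,0],[0,0,0],[0,0,0]]}'
```

```text
clock: 33.52
eef_pos: [520.3, 205.9, 103.4]
eef_rot: [0.966, 0.258, 0.001, -0.0]
contact_force: [-2.3, -0.8, 5.0]
opening: 0.54
finger_force: 20.0
```

```bash
python3 -m inch '{"fingers":[1,1,1,1,1],"translation":[[0,0,0],[0,0,0],[0,0,0],[0,0,0],[0,0,0]],"rot":[[0,0,0],[0,0,0],[0,0,0],[0,0,0],[0,0,0]]}'
python3 -m inch '{"fingers":[1,1,1,1,1],"translation":[[0,0,-1],[0,0,-3],[0,0,-4],[0,0,-4],[0,0,0]],"rot":[[0,0,0],[0,0,0],[0,0,0],[0,0,0],[0,0,0]]}'
python3 - <<'E'
from h import *
c=calibration("wrist");im=snapshot("wrist");cv2.imwrite("pics/w11.png",im)
print(proj(c,[520.4,204.5,4]),proj(c,[520.4,204.5,153]))
go(434,-157.5,210,120)
E
```

```text
clock: 34.15
eef_pos: [519.9, 205.8, 101.5]
eef_rot: [0.966, 0.259, -0.0, 0.0]
contact_force: [-1.0, 0.1, 0.2]
opening: 0.999
finger_force: 0.0
clock: 34.78
eef_pos: [521.4, 206.2, 227.0]
eef_rot: [0.966, 0.258, 0.004, -0.0]
contact_force: [-0.4, 0.2, 0.5]
opening: 1.001
finger_force: 0.0
[257.53266912 170.98771986] [258.09504262 205.42233515]
pos [520.7 206.  224.2] yaw -60.0 clk 34.83 j6 1.36 open 0.999
tool shift cm [-25.67  27.16   1.33] dworld [ -86.7 -363.5  -14.2] turn about tool z deg -0.0
shift after turn cm [-25.69  27.15   1.33]
```

View pics/w11.png

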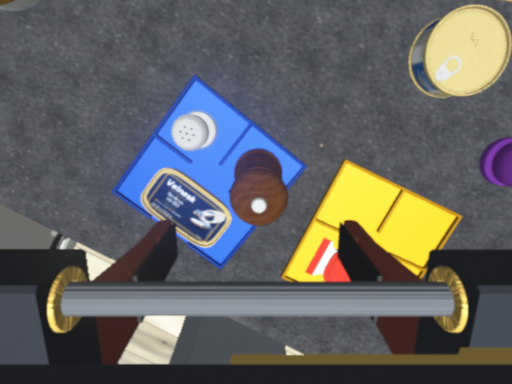

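The mill stands in its bay, knob at (259,205). Last is the jar.

```bash
python3 -m inch '{"fingers":[1,1,1,1,1],"translation":[[-3.7,3.9,0],[-3.7,3.9,0],[-3.7,3.9,0],[-3.7,3.9,0],[-3.7,3.9,0]],"rot":[[0,0,0],[0,0,0],[0,0,0],[0,0,0],[0,0,0]]}'
python3 -m inch '{"fingers":[1,1,1,1],"translation":[[-3.7,3.9,0],[-2.2,2.3,0],[-1.3,1.4,0],[0,0,0]],"rot":[[0,0,0],[0,0,0],[0,0,0],[0,0,0]]}'
python3 - <<'E'
from h import *
c=calibration("wrist");im=snapshot("wrist")
go(434,-157.5,53,120)
print(proj(c,[434,-157.5,106]))
b=blob(im,(35,60,40),(85,255,255),(180,120,330,260),7);(u,v),r=cv2.minEnclosingCircle(b.astype(np.float32));print(u,v,r,ray(c,(u,v),106))
E
```

```text
clock: 35.45
eef_pos: [455.9, -57.0, 220.1]
eef_rot: [0.966, 0.259, -0.001, -0.0]
contact_force: [-0.0, -1.3, -0.3]
opening: 1.004
finger_force: 0.0
clock: 35.95
eef_pos: [431.9, -158.1, 220.2]
eef_rot: [0.966, 0.257, -0.001, -0.001]
contact_force: [-0.3, 0.8, -0.2]
opening: 0.997
finger_force: 0.0
pos [ 432.2 -157.3  220.4] yaw -60.1 clk 36.0 j6 0.63 open 1.0
tool shift cm [ 0.16  0.14 16.74] dworld [   1.8   -0.2 -167.4] turn about tool z deg -0.1
shift after turn cm [ 0.16  0.14 16.74]
[257.80998665 187.32902854]
255.7113800048828 182.92276000976562 27.682239532470703 [ 436.54968608 -153.89762517  106.        ]
```

```bash
python3 -m inch '{"fingers":[1,1,1,1,1],"translation":[[0.3,0,3.5],[0,0,5],[0,0,5],[0,0,3.3],[0,0,0]],"rot":[[0,0,0],[0,0,0],[0,0,0],[0,0,0],[0,0,0]]}' 10
python3 -m inch '{"fingers":[1,0,0,0,0],"translation":[[0,0,0.3],[0,0,0],[0,0,0],[0,0,0],[0,0,0]],"rot":[[0,0,0],[0,0,0],[0,0,0],[0,0,0],[0,0,0]]}' 10
python3 -m inch '{"fingers":[0,0,0],"translation":[[0,0,0],[0,0,0],[0,0,0]],"rot":[[0,0,0],[0,0,0],[0,0,0]]}' 15
python3 -m inch '{"fingers":[0,0,0,0,0],"translation":[[0,0,-1],[0,0,-3],[0,0,-5],[0,0,-4],[0,0,-1]],"rot":[[0,0,0],[0,0,0],[0,0,0],[0,0,0],[0,0,0]]}' 15
python3 - <<'E'
from h import *
go(554,-6.8,130,120)
E
```

```text
clock: 36.62
eef_pos: [433.4, -153.8, 50.3]
eef_rot: [0.966, 0.259, -0.003, -0.002]
contact_force: [0.3, -0.9, -0.1]
opening: 0.999
finger_force: 0.0
clock: 37.25
eef_pos: [435.3, -156.0, 50.9]
eef_rot: [0.966, 0.258, 0.0, 0.0]
contact_force: [-1.1, 0.1, 0.2]
opening: 0.586
finger_force: 0.0
clock: 37.62
eef_pos: [435.2, -155.9, 50.7]
eef_rot: [0.966, 0.258, 0.0, -0.0]
contact_force: [0.3, -0.8, 1.4]
opening: 0.513
finger_force: 15.0
clock: 38.25
eef_pos: [436.3, -156.3, 194.1]
eef_rot: [0.966, 0.258, 0.002, 0.002]
contact_force: [0.8, -0.1, -2.0]
opening: 0.514
finger_force: 15.0
pos [ 436.3 -156.3  194.1] yaw -60.0 clk 38.25 j6 0.63 open 0.514
tool shift cm [17.65 -7.1   6.44] dworld [117.7 149.5 -64.1] turn about tool z deg -0.0
shift after turn cm [17.65 -7.09  6.44]
```

```bash
python3 -m inch '{"fingers":[0,0,0,0,0],"translation":[[3.5,-1.4,0],[4.7,-1.9,0],[4.4,-1.8,0],[3,-1.2,0],[2,-0.8,0]],"rot":[[0,0,0],[0,0,0],[0,0,0],[0,0,0],[0,0,0]]}'
python3 -m inch '{"fingers":[0,0,0,0,0],"translation":[[0,0,3],[0,0,4],[0,0,3.5],[0,0,2],[0,0,0]],"rot":[[0,0,0],[0,0,0],[0,0,0],[0,0,0],[0,0,0]]}'
python3 - <<'E'
from h import *
go(554,-6.8,55,120)
E
```

```text
clock: 38.88
eef_pos: [552.3, -5.2, 188.6]
eef_rot: [0.966, 0.259, -0.001, -0.0]
contact_force: [0.6, -0.7, -0.9]
opening: 0.516
finger_force: 15.0
clock: 39.5
eef_pos: [551.1, -6.7, 63.8]
eef_rot: [0.966, 0.258, -0.002, -0.001]
contact_force: [-1.0, 0.1, -1.4]
opening: 0.516
finger_force: 15.0
pos [551.1  -6.7  63.8] yaw -60.1 clk 39.5 j6 0.97 open 0.516
tool shift cm [0.25 0.16 0.88] dworld [ 2.9 -0.1 -8.8] turn about tool z deg -0.1
shift after turn cm [0.25 0.16 0.88]
```

```bash
python3 -m inch '{"fingers":[0,0,0,0,0],"translation":[[0.1,0.1,0.5],[0,0,0.2],[0,0,0],[0,0,0],[0,0,0]],"rot":[[0,0,0],[0,0,0],[0,0,0],[0,0,0],[0,0,0]]}'
```

```text
clock: 40.12
eef_pos: [553.7, -6.8, 58.9]
eef_rot: [0.966, 0.258, 0.0, 0.0]
contact_force: [-0.0, -0.3, -0.3]
opening: 0.517
finger_force: 15.0
```

```bash
python3 -m inch '{"fingers":[0,0,0,0,0],"translation":[[0,0,0.3],[0,0,0.2],[0,0,0],[0,0,0],[0,0,0]],"rot":[[0,0,0],[0,0,0],[0,0,0],[0,0,0],[0,0,0]]}'
```

```text
clock: 40.75
eef_pos: [553.8, -6.7, 54.6]
eef_rot: [0.966, 0.259, 0.0, 0.0]
contact_force: [-2.7, 1.7, 5.7]
opening: 0.513
finger_force: 15.0
```

```bash
python3 -m inch '{"fingers":[1,1,1,1,1],"translation":[[0,0,0],[0,0,0],[0,0,0],[0,0,0],[0,0,0]],"rot":[[0,0,0],[0,0,0],[0,0,0],[0,0,0],[0,0,0]]}'
python3 -m inch '{"fingers":[1,1,1,1,1],"translation":[[0,0,-1],[0,0,-4],[0,0,-5],[0,0,-6],[0,0,0]],"rot":[[0,0,0],[0,0,0],[0,0,0],[0,0,0],[0,0,0]]}'
python3 -m inch '{"fingers":[1,1,1,1,1],"translation":[[-5,2,0],[-5,2,0],[-5,2,0],[-4,2,0],[0,0,0]],"rot":[[0,0,0],[0,0,0],[0,0,0],[0,0,0],[0,0,0]]}'
python3 - <<'E'
from h import *
im=snapshot("top");c=calibration("top")
cv2.imwrite("pics/topend.png",cv2.resize(im[120:280,95:385],None,fx=2.7,fy=2.7,interpolation=cv2.INTER_CUBIC))
for n,p in dict(salt=(533,287,92),mill=(520,206,153),jar=(554,-7,110)).items(): print(n,(proj(c,p)-[95,120])*2.7)
E
```

```text
clock: 41.38
eef_pos: [553.5, -6.8, 53.5]
eef_rot: [0.966, 0.259, -0.0, -0.0]
contact_force: [-0.1, 0.8, 0.9]
opening: 0.993
finger_force: 0.0
clock: 42.0
eef_pos: [555.7, -7.0, 221.4]
eef_rot: [0.966, 0.258, 0.006, 0.002]
contact_force: [-0.0, 0.0, 0.4]
opening: 1.002
finger_force: 0.0
clock: 42.62
eef_pos: [427.5, -172.9, 213.5]
eef_rot: [0.967, 0.256, -0.0, 0.0]
contact_force: [0.4, 0.2, 0.5]
opening: 1.0
finger_force: 0.0
salt [ 69.74632209 242.99519909]
mill [132.11375249 244.24779573]
jar [365.86711097 210.99878834]
```

View pics/topend.png

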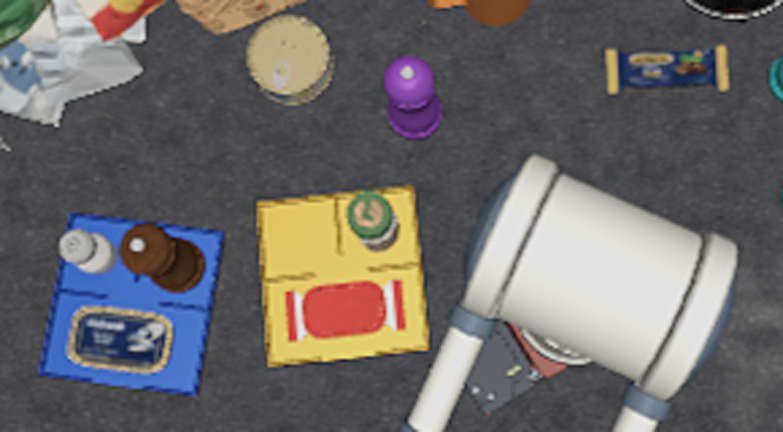

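All five things stand or lie in their bays: salt (80,250), mill (150,250), tin (120,338), jar (372,215) and packet (345,310). The bar and the round tin haven't moved.

```bash
python3 -c "
from workcell import *
print(finish_job())"
```

```text
the job is handed in; nothing more can be done
None
```

Both supper trays are made up and the job was handed in at about 43 s. The last top view showed all five things in their bays and the bar and round tin where they started; the hand-in gave no verdict.

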